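Slide a drawer-pull blank along the fence into the corner pocket

TASK

On the wooden jig one corner pocket already holds a drawer-pull blank and the other pocket is empty. With the fingertips, push the loose blank flat on the board until its long side is flush against the long fence between the two pockets, then slide it along the fence, without lifting it, until it is fully home in the corner of the empty pocket. Do not disturb the blank already seated or the other things on the jig and the bench.

Things in the scene. Friction and masses are not known exactly. Their poses are not given: they have to be found in the camera images.
- jig: Fixed jig board of grey-faced plywood, 210 x 410 mm, 15 mm thick, flat on the bench (its top face is 15 mm up). Origin on the underside; the board spans own x -125 to +85 mm and own y -205 to +205 mm, z up. It carries a fence along its +x side and a corner pocket at each end (see fence, pocket); between the pockets, before the fence, it is bare.
- fence (a point): Mid-length of the dark wooden fence's inner face (jig's own x = +50, y = 0), at board-top level. Axes as the jig's: own x into the fence, own y along it. The fence is 12 mm high above the board and as long as the board. At each end a 12 mm high end stop has its inner face at own y = +190 or -190 mm.
- pocket (a point): Home point of the empty pocket: the centre of a blank that is fully home in the corner, touching fence and end stop. Jig axes: x towards the fence, y along it. It lies at jig x = +30, y = +160 or -160 mm, whichever pocket is empty.
- keeper (a point): Inner mouth corner of the 10 mm high keeper of the left (+y) pocket, at board-top level (jig x = +6, y = +150 mm); the right pocket is its mirror image (y = -150). Keeper, fence and end stop make a pocket: a channel 44 mm wide beside the fence, open only along the fence towards the jig's middle. The keeper is 18 mm thick (back to jig x = -12) and has a flared mouth out to |y| = 139 mm.
- blank_center (a point): Centre (half-way up) of the loose blank: a pale wooden block 40 mm (own x) x 60 mm (own y) x 18 mm high, about 40 g, with two small dark screw holes on top, lying flat on the jig board in front of the middle of the fence, turned by up to 0.5 rad from it. Its long sides are parallel to its own y. Flush against the fence, its centre is at the jig's own x = +30 mm.
- done_center (a point): Centre of the second, identical blank, which already sits home in the other pocket; it must stay there.
- knob: Bystander: dark turned wooden knob, 32 mm across, 30 mm high, standing near one of the jig board's corners away from the fence. Origin under its centre.
- collar: Bystander: brass ring, 34 mm across, 22 mm high, standing near the other corner of the jig board away from the fence. Origin under its centre.
- sander: Bystander: cork sanding block 70 x 110 x 35 mm on the bench to the left of the jig (y above 0.35 m). Origin under its centre.
- glue: Bystander: white bottle, 56 mm across, 130 mm high, on the bench to the right of the jig (y below -0.35 m). Origin under its centre.
- jar: Bystander: white cup, 72 mm across, 85 mm high, on the bench to the right of the jig (y below -0.35 m). Origin under its centre.
- gouge: Bystander: wood-handled tool, 200 mm long, lying on the bench to the left of the jig. Origin at its middle, underneath.
- blank: The loose blank itself, same axes as its centre point; origin under its centre.
There are look-alikes about, which are no part of the job. Leave any orange look-alike of the blank alone.

How it is judged (in metres and radians):
On the way:
1. the loose blank lies flush against the fence (gap under 3 mm, within 0.06 rad), still more than 60 mm short of its home in the empty pocket (x of blank_center in the frame of pocket above -0.003 m and angle between the y axis of blank_center and the y axis of pocket, either way round below 0.06 rad and horizontal distance between blank_center and pocket above 0.06 m and height (world z) of blank_center below 0.028 m), for 0.2 s.
At the end, for the whole second after the job is handed in: The loose blank lies flat and at rest in the corner of the empty pocket, within 3 mm of the fence and of the end stop and within 0.06 rad of the fence's direction; the seated blank has not moved more than 6 mm (x of blank_center in the frame of pocket above -0.003 m and y of blank_center in the frame of pocket between -0.003 and 0.003 m and angle between the y axis of blank_center and the y axis of pocket, either way round below 0.06 rad and height (world z) of blank_center below 0.028 m and angle between blank_center's own z axis and vertical below 0.1 rad and linear speed of blank below 0.01 m/s and distance of done_center from where it was at the start of the episode below 0.006 m); the robot touches nothing.
It fails at once if the loose blank was lifted (centre more than 6 mm above its lying height) or tipped (more than 0.3 rad) (height (world z) of blank_center above 0.03 m or angle between blank_center's own z axis and vertical above 0.3 rad).
It fails at once if the seated blank was moved by more than 6 mm (distance of done_center from where it was at the start of the episode above 0.006 m).
It fails at once if a bystander was moved by more than 15 mm (distance of any of knob, collar, sander, glue, jar, gouge from where it was at the start of the episode above 0.015 m).
It also fails if it takes over 45 s, if anything falls off the work surface, if the arm or the gripper's body presses on something with over 40 N, if the wrist force passes 120 N, or if a joint passes its speed limit or range.

ROBOT

A 6-joint arm with a two-finger parallel gripper is mounted at the origin on the work surface. World frame = base frame: x ahead of the robot, y to its left, z up, the work surface at z = 0. Lengths are in m, angles in degrees, forces in N, time in s.
With the tool pointing down it reaches from about 0.225 to 0.875 m from the base axis. Payload 3.4 kg.
Tool frame: the origin (TCP) lies on the centre line of the jaws, within the pads' length; the fingertips stand 19 mm ahead of it and the grasp point (between the pads) is the TCP; z points along the fingers, y is the line along which they close (so a half turn about z gives the same grasp; the last joint's range is limited). The gripper opens to 85 mm and grips with 20 to 120 N. Pads are 22 mm wide; open, the fingers measure 114 mm over their backs; the gripper's body (76 mm by 85 mm) begins 54 mm behind the grasp point. The pads swing forward as they close: fully open they stand 13 mm farther back than shut.
Start: joints at [66.234, 15.808, 86.224, -0, 77.962, -6.933], TCP at [0.167, 0.55, 0.25] pointing down, gripper open.
Joint ranges: [-165.64, 165.64], [-43.16, 119.46], [12.63, 154.43], [-67.54, 247.53], [6.08, 155.33], [-154.97, 154.97]. Speed limits (degrees/s): [147.25, 147.25, 180, 180, 180, 180].

INTERFACE

Orientations are given as a 3x3 rotation matrix whose columns are the frame's x, y, z axes.
In Python, from cell import env gives the robot as it stands.
- The arm moves only by the tool apply_moves, never from a script. Its argument "commands" is a list that holds one entry, the list of rows, each a list of 7 numbers: the turn, a rotation vector about the tool's x, y, z in degrees, then the shift along the tool's x, y, z in cm, then the finger opening in cm, from 0 to 8.54. In form: [[[ax, ay, az, dx, dy, dz, claw], ...]]. A call has 1 to 10 rows; each row shifts and turns the commanded pose from where the row before left it, along the tool's axes as they then stand; what a row does not reach is not made up. A row lasts 1/10 s, in which the tool goes at most 50 mm and 8.59 degrees, less where a joint would pass 70% of its speed; a pose out of reach is approached as far as the arm can. A call with a gripper value outside its range is refused whole. The fingers move at their own pace and stop on an object; the grip force is fixed at half the most. Time passes only in rows, so rows that do not move let the fingers close. It gives the time, the measured TCP pose, the force, the opening and the grip force at its end, in the units of the state.
- env.state(): the state, without advancing time (a new reading comes with each control period).
- env.grab_frame(name): name is "scene" or "top"; returns (picture, depth): 420x560x3 uint8, red, green, blue; 420x560 float32, m along the optical axis (not along the pixel's ray), 0 where there is no reading.
- env.camera_model(name): a dict with "vfov" (degrees; the focal length in pixels is half the picture's height over the tangent of half this angle, whatever the lens; pixels are square), "cx", "cy" (the principal point, pixels), "origin" and "rotation" of the camera in the world. Camera axes: x right, y up, looking along -z (the intrinsics and any distortion apply to the point x, -y, -z); pixel columns grow to the right and rows downward; lengths in m; the calibration is good to about 2 mm. A picture is of the moment at which its call begins. camera_model takes no time and is no camera call.
- env.hand_in(): hands the job in; it is judged then, once.
The state is a dict: "clock": time; "q": joint angles; "joint_vel": joint speeds; "joint_torque": joint torques, N m; "tcp_pos": TCP position; "orientation": TCP orientation; "force": force on the tool from outside, world axes, zero at the start; "ft_torque": the same for the moment, N m; "finger_gap": opening from 0.0 (shut) to 1.0 (fully open); "grasp_force": force on a finger pad.
Only numpy, scipy, OpenCV 4.12 (cv2) and the standard library are available. Lean on these libraries where they do the work, as an engineer would, in place of code of your own. Each camera call takes 0.05 s, during which the arm holds its last target. There are 200 camera calls.

## Working session

There is one attempt and no reset: what is moved stays moved. The work goes in short steps, Python scripts to look and compute and a tool call to move; the robot and the scene stay as the last step left them, time stands still between calls to the robot, and variables do not carry over. Pictures are saved under pics/ and viewed, at most 10 in all, crops included, and the job is handed in when it is done.

Besides the shell and the picture viewer there is one more tool, called after "Request:" in YAML: its name, and indented under it one key for each argument. apply_moves: Moves the arm, as the interface text tells. Its arguments: {"type":"object","properties":{"commands":{"type":"array"}},"required":["commands"]}

```bash
mkdir -p pics
cat > h.py <<'E'
from cell import env
import numpy as np, cv2
def grab(n,f):
    p,d=env.grab_frame(n); np.savez('%s.npz'%f,p=p,d=d); cv2.imwrite('pics/%s.png'%f,p[:,:,::-1]); return p,d
def ray(n,u,v):
    m=env.camera_model(n); f=210/np.tan(np.radians(m['vfov'])/2)
    uv=np.array([[u,v]],float).reshape(1,1,2)
    K=np.array([[f,0,m['cx']],[0,f,m['cy']],[0,0,1]])
    if m.get('distortion') is not None: uv=cv2.undistortPoints(uv,K,np.array(m['distortion'],float),P=K)
    u,v=uv[0,0]
    return np.array(m['origin']),np.array(m['rotation'])@np.array([(u-m['cx'])/f,-(v-m['cy'])/f,-1])
def at_z(n,u,v,z):
    o,r=ray(n,u,v); return o+r*(z-o[2])/r[2]
E
python3 - <<'E'
from h import *
for n in('top','scene'):
    print(env.camera_model(n)); grab(n,n+'0')
print(env.state())
E
```

```text
{'vfov': 49.45910420173938, 'cx': 281.7681553736403, 'cy': 203.76452733646062, 'origin': array([0.37620957, 0.01795522, 1.22914194]), 'rotation': array([[-0.01383678,  0.99609163, -0.08723536],
       [-0.99989009, -0.01424848, -0.00409852],
       [-0.00532547,  0.08716906,  0.9961793 ]])}
{'vfov': 45.878699636913495, 'cx': 277.14480792713596, 'cy': 204.64637620477689, 'origin': array([ 0.96180015, -0.47604993,  1.18736831]), 'rotation': array([[ 0.72397717, -0.5925786 ,  0.35313973],
       [ 0.68972072,  0.61296852, -0.38542824],
       [ 0.011933  ,  0.52260903,  0.85248895]])}
{'clock': 0.1, 'q': array([ 6.62327102e+01,  1.58458106e+01,  8.62891360e+01, -1.86061583e-03,
        7.79627530e+01, -6.93411406e+00]), 'joint_vel': array([ 0.00549954, -0.05014809, -0.20461552,  0.05667071,  0.02447711,
        0.02836602]), 'joint_torque': array([ 1.95948181e-03, -4.17700231e+01, -2.46404529e+01, -2.99289795e-04,
        5.88633251e-03,  1.83324835e-05]), 'tcp_pos': array([0.16635745, 0.54993821, 0.24950002]), 'orientation': array([[-9.57153892e-01,  2.89578995e-01, -6.58160410e-04],
       [ 2.89579690e-01,  9.57152614e-01, -1.57336379e-03],
       [ 1.74346851e-04, -1.69654116e-03, -9.99998546e-01]]), 'force': array([-0.75123995, -0.52066842, -0.65750043]), 'ft_torque': array([-0.03125352, -0.02441583,  0.05635443]), 'grasp_force': 0.0, 'finger_gap': 0.997830392140561}
```

View pics/top0.png

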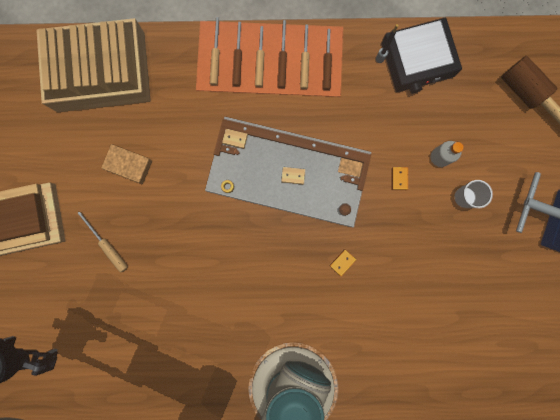

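View pics/scene0.png

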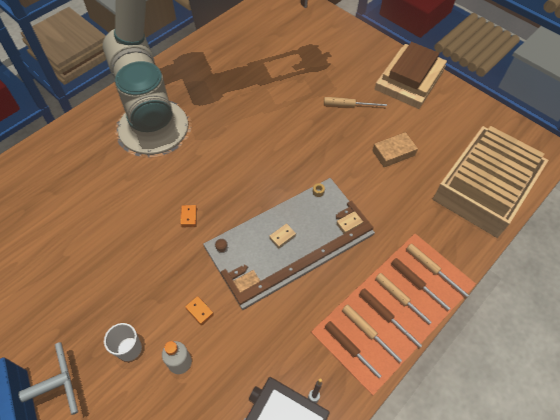

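Candidates for the loose blank in the top view:
- Pale block with two holes at (293,176), in front of mid-fence. This is the one I choose.
- Pale block at (235,139), seated in the left pocket.
- Orange look-alikes at (400,178) and (343,263).
- Cork-coloured patch at (350,168) in the right pocket, which I still need to check.

Run:
```python
from h import *
p=np.load('top0.npz')['p'][110:235,200:380,::-1]
cv2.imwrite('pics/crop.png',cv2.resize(p,None,fx=4.4,fy=4.4,interpolation=cv2.INTER_CUBIC))
d=np.load('top0.npz')['d']
# heights
for u,v in[(350,168),(293,176),(235,139),(310,195),(260,165)]:
    o,r=ray('top',u,v); print((u,v),o+r*d[v,u])
```

```text
(350, 168) [ 0.5761243  -0.16157849  0.01697591]
(293, 176) [ 0.55428138 -0.00787177  0.03314241]
(235, 139) [0.65653489 0.1454073  0.03148662]
(310, 195) [ 0.50512381 -0.05300578  0.01381778]
(260, 165) [0.58768894 0.07998895 0.01783417]
```

View pics/crop.png

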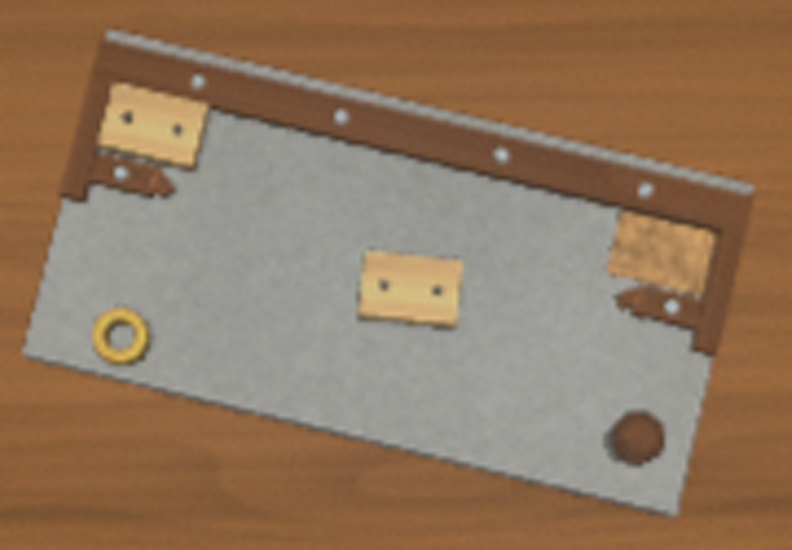

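The crop confirms the choice. The loose pale blank is at crop (410,289), turned slightly from the fence. The seated blank is at (153,125) and the right pocket, with a cork-textured floor, is empty at (663,251). The collar is at (120,335) and the knob at (636,437).

```bash
cat >> h.py <<'E'
def cr(x,y): return 200+(x+.5)/4.4-.5,110+(y+.5)/4.4-.5
def fit(loc,w):
    loc=np.array(loc,float);w=np.array(w)[:,:2]
    a=loc-loc.mean(0);b=w-w.mean(0)
    th=np.arctan2((a[:,0]*b[:,1]-a[:,1]*b[:,0]).sum(),(a*b).sum())
    R=np.array([[np.cos(th),-np.sin(th)],[np.sin(th),np.cos(th)]]); t=w.mean(0)-R@loc.mean(0)
    return th,R,t,np.abs(w-loc@R.T-t).max()
E
python3 - <<'E'
from h import *
W=lambda x,y,z:at_z('top',*cr(x,y),z)
w=[W(22,354,.015),W(677,515,.015),W(753,188,.015),W(107,31,.015)]
th,R,t,e=fit([(-.125,.205),(-.125,-.205),(.085,-.205),(.085,.205)],w)
print('jig',np.degrees(th),t,e)
J=lambda p:R.T@(p[:2]-t)
# fence inner base, pocket floor corners
for n,q,z in[('fenceL',(212,108),.015),('fenceR',(620,208),.015),('pkt corner',(714,233),.015),('knob top',(637,432),.045),('collar top',(121,334),.037),('done TL',(113,83),.033),('done TR',(210,104),.033),('done BR',(196,165),.033),('done holes',(127,118),.033),('',(178,130),.033),('hole1',(384,286),.033),('hole2',(437,291),.033),('keep tip',(615,298),.025),('keepmouth',(640,284),.025)]:
    print(n,J(W(*q,z)).round(4))
p=np.load('top0.npz')['p'].astype(int)
sub=p[110:235,200:380]; m=((sub[...,0]-sub[...,2]>50)&(sub.sum(2)>400)).astype(np.uint8)
c,_=cv2.findContours(m,0,2)
for k in c:
    if cv2.contourArea(k)>150:
        r=cv2.minAreaRect(k); bx=[at_z('top',u+200,v+110,.033) for u,v in cv2.boxPoints(r)]
        ctr=np.mean(bx,0); print('blob',r,ctr,J(ctr),[J(b).round(4) for b in bx])
a,b=J(W(384,286,.033)),J(W(437,291,.033)); print('loose by holes',(a+b)/2,'ang in jig',np.degrees(np.arctan2(*(a-b)[::-1]))-90)
E
```

```text
jig -14.697467024598179 [5.89844038e-01 6.95402332e-05] 0.0017748750195821783
fenceL [0.0521 0.1298]
fenceR [ 0.0515 -0.1284]
pkt corner [ 0.0502 -0.1877]
knob top [-0.0832 -0.1667]
collar top [-0.0992  0.1458]
done TL [0.0488 0.1896]
done TR [0.0503 0.1291]
done BR [0.0119 0.1281]
done holes [0.0299 0.1759]
 [0.0301 0.144 ]
hole1 [-0.0326 -0.0001]
hole2 [-0.028  -0.0318]
keep tip [-0.0051 -0.1373]
keepmouth [ 0.0069 -0.1501]
blob ((92.85752868652344, 64.85342407226562), (22.193174362182617, 14.289472579956055), 6.009005546569824) [ 0.55739862 -0.00753945  0.033     ] [-0.02945326 -0.01559191] [array([-0.0524,  0.0109]), array([-0.0145,  0.0162]), array([-0.0066, -0.0421]), array([-0.0444, -0.0473])]
blob ((34.20588684082031, 27.676469802856445), (21.585670471191406, 13.824528694152832), 14.03624439239502) [0.65983115 0.14736081 0.033     ] [0.03032703 0.16022854] [array([0.0118, 0.1889]), array([0.0492, 0.1894]), array([0.0488, 0.1315]), array([0.0115, 0.1312])]
loose by holes [-0.03029773 -0.01594453] ang in jig 8.417805554823858
```

Request:
apply_moves:
  commands:
    - [[0,0,-2.1,0,0,0,2.5],[0,0,0,-2.4,-2.3,0,2.5],[0,0,0,-2.4,-2.3,0,2.5],[0,0,0,-2.4,-2.3,0,2.5],[0,0,0,-2.4,-2.3,0,2.5],[0,0,0,-2.4,-2.3,0,2.5],[0,0,0,-2.4,-2.3,0,2.5],[0,0,0,-2.4,-2.3,0,2.5],[0,0,0,-2.4,-2.3,0,2.5],[0,0,0,-2.4,-2.3,0,2.5]]

```text
clock: 1.1
tcp_pos: [0.323, 0.2939, 0.25]
orientation: [[-0.967, 0.254, -0.0], [0.254, 0.967, -0.0], [0.0, -0.0, -1.0]]
force: [0.7, -0.7, 0.0]
finger_gap: 0.293
grasp_force: 0.0
```

Request:
apply_moves:
  commands:
    - [[0,0,0,-2.4,-2.3,0,2.5],[0,0,0,-2.4,-2.3,0,2.5],[0,0,0,-2.4,-2.3,0,2.5],[0,0,0,-2.4,-2.3,0,2.5],[0,0,0,-2.4,-2.3,0,2.5],[0,0,0,-2.4,-2.3,0,2.5],[0,0,0,-2.4,-2.3,0,2.5],[0,0,0,-2.4,-2.3,0,2.5],[0,0,0,0,0,0,2.5]]

```text
clock: 2.0
tcp_pos: [0.4637, 0.0654, 0.2499]
orientation: [[-0.966, 0.258, 0.001], [0.258, 0.966, -0.002], [-0.001, -0.002, -1.0]]
force: [0.1, 0.8, 0.0]
finger_gap: 0.296
grasp_force: 0.0
```

```bash
cat >> h.py <<'E'
TH=np.radians(-14.7); RJ=np.array([[np.cos(TH),-np.sin(TH),0],[np.sin(TH),np.cos(TH),0],[0,0,1]]); TJ=np.array([.5898,.0001,0])
def st():
    s=env.state(); p=RJ.T@(s['tcp_pos']-TJ); Rt=RJ.T@s['orientation']
    print('t',round(s['clock'],2),'jig tcp',p.round(4),'yaw of tool y vs jig y',np.degrees(np.arctan2(-Rt[0,1],Rt[1,1])).round(2),'z',Rt[:,2].round(3),'F',(RJ.T@s['force']).round(2),'gap',round(s['finger_gap'],3),'q',s['q'].round(1)); return s
E
python3 -c "from h import *;st()"
```

```text
t 2.0 jig tcp [-0.1385  0.0312  0.2499] yaw of tool y vs jig y -0.26 z [ 0.001 -0.002 -1.   ] F [-0.15  0.81  0.  ] gap 0.296 q [ -0.4   6.5  98.4  -0.1  75.  -75.4]
```

Request:
apply_moves:
  commands:
    - [[0,0,0,-1.0,-0.95,3.0,2.5],[0,0,0,-1.0,-0.95,3.0,2.5],[0,0,0,-1.0,-0.95,3.0,2.5],[0,0,0,-1.0,-0.95,3.0,2.5],[0,0,0,-1.0,-0.95,3.0,2.5],[0,0,0,0,0,3.0,2.5],[0,0,0,0,0,1.4,2.5],[0,0,0,0,0,0.8,2.5],[0,0,0,0,0,0.5,2.5],[0,0,0,0,0,0,2.5]]

```text
clock: 3.0
tcp_pos: [0.4979, 0.0102, 0.0433]
orientation: [[-0.967, 0.254, -0.0], [0.254, 0.967, 0.0], [0.0, 0.0, -1.0]]
force: [-1.0, -0.0, 0.0]
finger_gap: 0.293
grasp_force: 0.0
```

Run:
```python
from h import *
st(); p,d=grab('scene','s1')
cv2.imwrite('pics/s1c.png',cv2.resize(p[150:320,190:390,::-1],None,fx=3.5,fy=3.5,interpolation=cv2.INTER_CUBIC))
```

```text
t 3.0 jig tcp [-0.0915 -0.0136  0.0433] yaw of tool y vs jig y -0.01 z [-0.  0. -1.] F [-0.94 -0.28  0.04] gap 0.293 q [ -6.8  21.4 112.2   0.   46.4 -82.1]
```

View pics/s1c.png

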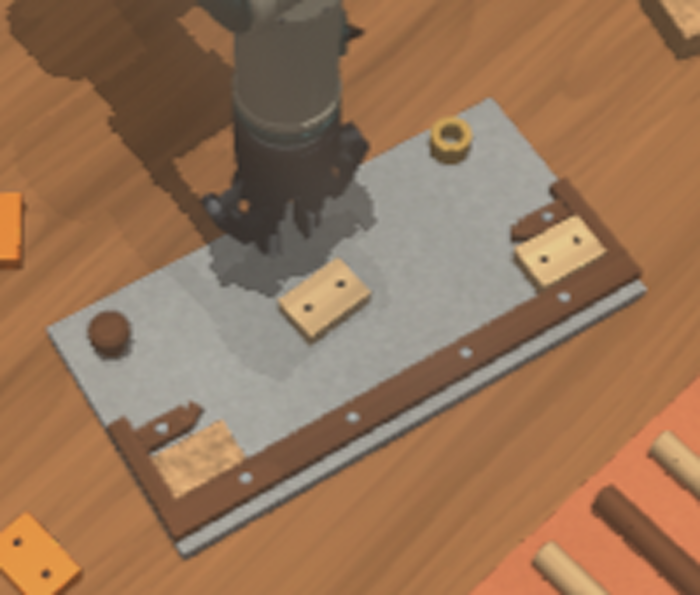

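The fingers stand behind the blank and clear of everything; the blank hasn't moved (crop (325,298)). Next I lower a little and push.

Request:
apply_moves:
  commands:
    - [[0,0,0,-0.5,-0.2,0.4,2.5],[0,0,0,-0.8,0,0,2.5],[0,0,0,-0.7,0,0,2.5],[0,0,0,-0.7,0,0,2.5],[0,0,0,-0.7,0,0,2.5],[0,0,0,-0.7,0,0,2.5],[0,0,0,-0.7,0,0,2.5],[0,0,0,-0.7,0,0,2.5],[0,0,0,-0.7,0,0,2.5],[0,0,0,-0.5,0,0,2.5]]

```text
clock: 4.05
tcp_pos: [0.5631, -0.0094, 0.0393]
orientation: [[-0.967, 0.254, 0.001], [0.254, 0.967, -0.0], [-0.001, 0.0, -1.0]]
force: [-0.6, 0.5, 1.3]
finger_gap: 0.288
grasp_force: 0.3
```

Request:
apply_moves:
  commands:
    - [[0,0,0,-0.5,0,0,2.5],[0,0,0,-0.5,0,0,2.5],[0,0,0,-0.4,0,0,2.5],[0,0,0,-0.3,0,0,2.5],[0,0,0,0,0,0,2.5]]

```text
clock: 4.55
tcp_pos: [0.5793, -0.0136, 0.0393]
orientation: [[-0.967, 0.254, 0.001], [0.254, 0.967, -0.0], [-0.001, 0.0, -1.0]]
force: [-0.2, 0.1, -0.3]
finger_gap: 0.295
grasp_force: 0.0
```

Run:
```python
from h import *
st(); p,d=grab('scene','s2')
cv2.imwrite('pics/s2c.png',cv2.resize(p[170:310,200:380,::-1],None,fx=4.2,fy=4.2,interpolation=cv2.INTER_CUBIC))
```

```text
t 4.55 jig tcp [-0.0067 -0.0159  0.0393] yaw of tool y vs jig y -0.04 z [ 0.001  0.    -1.   ] F [-0.2   0.07 -0.34] gap 0.295 q [ -8.2  27.1 102.1   0.   50.8 -83.5]
```

View pics/s2c.png

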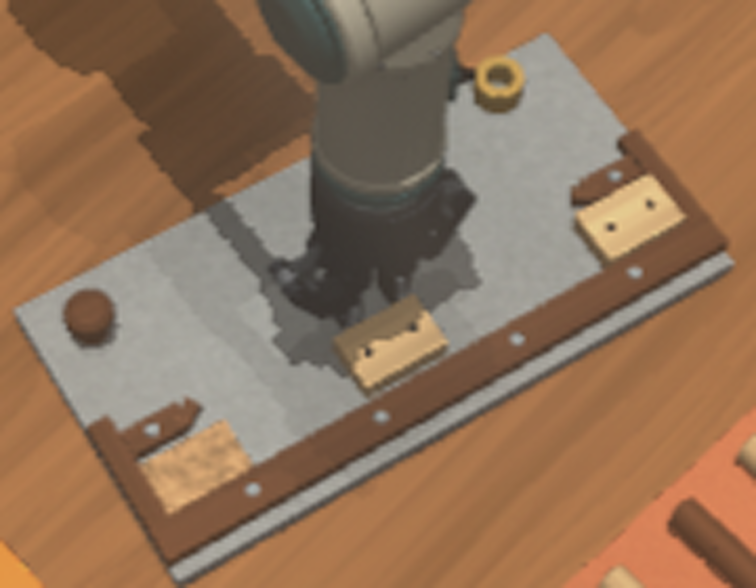

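The blank is parallel to the fence with a few mm of gap (front edge at crop (400,365)). I keep pushing in small steps until the force rises.

Request:
apply_moves:
  commands:
    - [[0,0,0,-0.2,0,0,2.5],[0,0,0,-0.2,0,0,2.5],[0,0,0,-0.1,0,0,2.5],[0,0,0,0,0,0,2.5]]

```text
clock: 5.0
tcp_pos: [0.5837, -0.0148, 0.0393]
orientation: [[-0.967, 0.254, 0.0], [0.254, 0.967, 0.0], [-0.0, 0.0, -1.0]]
force: [-0.1, 0.0, -0.2]
finger_gap: 0.295
grasp_force: 0.0
```

Request:
apply_moves:
  commands:
    - [[0,0,0,-0.1,0,0,2.5],[0,0,0,-0.1,0,0,2.5],[0,0,0,0,0,0,2.5]]

```text
clock: 5.3
tcp_pos: [0.5855, -0.0152, 0.0393]
orientation: [[-0.967, 0.254, -0.0], [0.254, 0.967, 0.0], [0.0, 0.0, -1.0]]
force: [-0.1, 0.4, 0.2]
finger_gap: 0.289
grasp_force: 0.1
```

Now at jig x ≈ -0.0003 with no fence force yet; I continue in 1 mm steps.

Request:
apply_moves:
  commands:
    - [[0,0,0,-0.1,0,0,2.5],[0,0,0,-0.1,0,0,2.5],[0,0,0,0,0,0,2.5]]

```text
clock: 5.6
tcp_pos: [0.5856, -0.0153, 0.0392]
orientation: [[-0.967, 0.254, -0.004], [0.254, 0.967, 0.001], [0.004, -0.0, -1.0]]
force: [-5.3, 1.0, 4.9]
finger_gap: 0.294
grasp_force: 2.6
```

Request:
apply_moves:
  commands:
    - [[0,0,0,-0.1,0,0,2.5],[0,0,0,0,0,0,2.5]]

```text
clock: 5.8
tcp_pos: [0.5856, -0.0153, 0.0391]
orientation: [[-0.967, 0.254, -0.006], [0.254, 0.967, 0.001], [0.006, -0.0, -1.0]]
force: [-6.6, 1.1, 5.3]
finger_gap: 0.294
grasp_force: 3.4
```

Request:
apply_moves:
  commands:
    - [[0,0,0,-0.1,0,0,2.5],[0,0,0,0,0,0,2.5]]

```text
clock: 6.0
tcp_pos: [0.5857, -0.0153, 0.0391]
orientation: [[-0.967, 0.254, -0.008], [0.254, 0.967, 0.002], [0.008, -0.0, -1.0]]
force: [-8.9, 1.8, 6.3]
finger_gap: 0.296
grasp_force: 4.3
```

Run:
```python
from h import *
st(); p,d=grab('scene','s3')
cv2.imwrite('pics/s3c.png',cv2.resize(p[190:310,220:370,::-1],None,fx=5,fy=5,interpolation=cv2.INTER_CUBIC))
```

```text
t 6.0 jig tcp [-0.0001 -0.0159  0.0391] yaw of tool y vs jig y -0.03 z [-0.008 -0.    -1.   ] F [-9.09 -0.53  6.3 ] gap 0.296 q [ -8.3  27.7 100.9   0.   51.9 -83.6]
```

View pics/s3c.png

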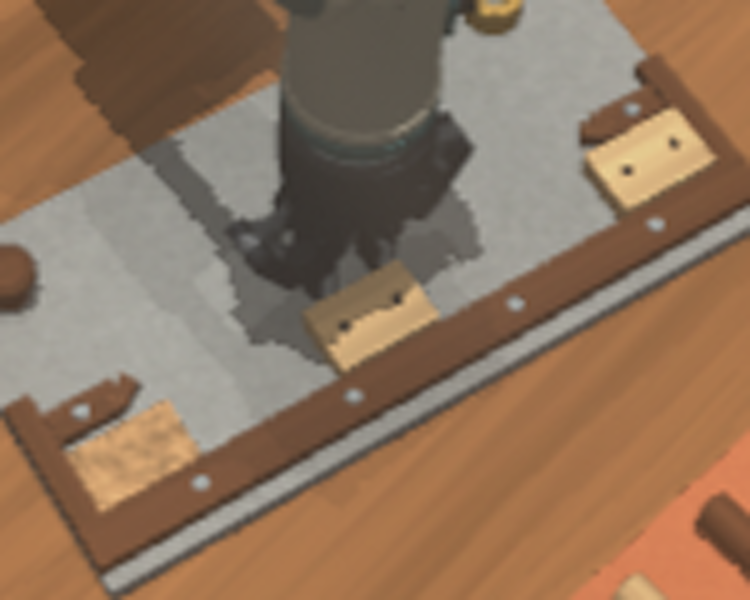

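Force is 9 N and the pictured long side shows no gap along the fence edge (crop (340,370) to (438,313)), so the blank is flush. I back off, rise and turn 90° about the tool axis.

Request:
apply_moves:
  commands:
    - [[0,0,0,0.4,0,0,2.5],[0,0,0,0.6,0,0,2.5],[0,0,0,1.5,0,0,2.5],[0,0,0,1.0,0,0,2.5],[0,0,0,0,0,-3,2.5],[0,0,0,0,0,-3,0],[0,0,0,0,0,-1,0],[0,0,7.5,0,0,0,0],[0,0,7.5,0,0,0,0],[0,0,7.5,0,0,0,0]]

```text
clock: 7.05
tcp_pos: [0.5554, -0.0074, 0.1089]
orientation: [[-0.793, 0.609, 0.0], [0.609, 0.793, -0.0], [-0.0, 0.0, -1.0]]
force: [-0.4, -1.4, 0.6]
finger_gap: -0.002
grasp_force: 0.0
```

Request:
apply_moves:
  commands:
    - [[0,0,7.5,0,0,0,0],[0,0,7.5,0,0,0,0],[0,0,7.5,0,0,0,0],[0,0,7.5,0,0,0,0],[0,0,7.5,0,0,0,0],[0,0,7.5,0,0,0,0],[0,0,7.5,0,0,0,0],[0,0,7.5,0,0,0,0],[0,0,7.5,0,0,0,0],[0,0,0,0,0,0,0]]

```text
clock: 8.05
tcp_pos: [0.5553, -0.0074, 0.1087]
orientation: [[0.254, 0.967, -0.0], [0.967, -0.254, 0.0], [-0.0, -0.0, -1.0]]
force: [0.0, 0.5, -0.1]
finger_gap: -0.003
grasp_force: 0.0
```

```bash
python3 -c "
from h import *
st()"
```

```text
t 8.05 jig tcp [-0.0315 -0.016   0.1087] yaw of tool y vs jig y -90.02 z [-0. -0. -1.] F [-0.09  0.46 -0.12] gap -0.003 q [ -7.9  20.8 100.7   0.   58.6   6.8]
```

Request:
apply_moves:
  commands:
    - [[0,0,0,2.1,2.0,0,0],[0,0,0,2.1,2.0,0,0],[0,0,0,2.1,1.9,0,0],[0,0,0,0,0,2.5,0],[0,0,0,0,0,2.5,0],[0,0,0,0,0,1.0,0],[0,0,0,0,0,0.5,0],[0,0,0,0,0,0,0]]

```text
clock: 8.85
tcp_pos: [0.6284, 0.0384, 0.044]
orientation: [[0.254, 0.967, -0.001], [0.967, -0.254, 0.0], [-0.0, -0.001, -1.0]]
force: [-1.2, -0.4, 0.9]
finger_gap: -0.0
grasp_force: 0.0
```

Run:
```python
from h import *
st(); p,d=grab('scene','s4')
cv2.imwrite('pics/s4c.png',cv2.resize(p[180:310,210:370,::-1],None,fx=4.6,fy=4.6,interpolation=cv2.INTER_CUBIC))
```

```text
t 8.85 jig tcp [0.0276 0.0469 0.044 ] yaw of tool y vs jig y -89.99 z [-0.001 -0.    -1.   ] F [-1.   -0.73  0.93] gap -0.0 q [-2.8 30.2 95.   0.  54.9 11.9]
```

View pics/s4c.png

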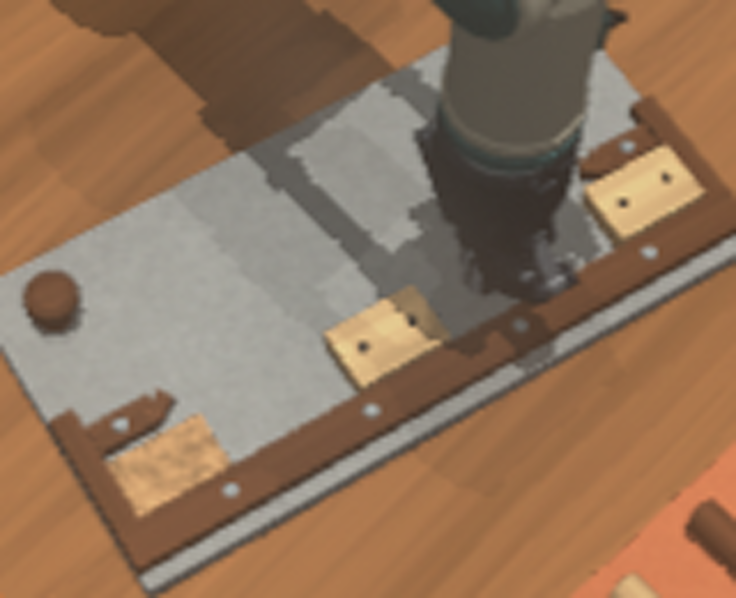

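The blank is still flush (crop (385,335)) and the closed fingers are beside its left end, clear of the fence. Now I slide it along the fence.

Request:
apply_moves:
  commands:
    - [[0,0,0,0,0,0.4,0],[0,0,0,-0.8,0,0,0],[0,0,0,-0.7,0,0,0],[0,0,0,-0.6,0,0,0],[0,0,0,-0.7,0,0,0],[0,0,0,-0.8,0,0,0],[0,0,0,-0.8,0,0,0],[0,0,0,-0.8,0,0,0],[0,0,0,-0.8,0,0,0],[0,0,0,-0.8,0,0,0]]

```text
clock: 9.9
tcp_pos: [0.6111, -0.0279, 0.0403]
orientation: [[0.254, 0.967, 0.0], [0.967, -0.254, 0.0], [0.0, 0.0, -1.0]]
force: [0.1, 0.4, -0.2]
finger_gap: 0.001
grasp_force: 0.3
```

Run:
```python
from h import *
st(); p,d=grab('scene','s5')
cv2.imwrite('pics/s5c.png',cv2.resize(p[180:310,200:360,::-1],None,fx=4.6,fy=4.6,interpolation=cv2.INTER_CUBIC))
```

```text
t 9.9 jig tcp [ 0.0277 -0.0217  0.0403] yaw of tool y vs jig y -90.04 z [ 0.  0. -1.] F [-0.02  0.46 -0.2 ] gap 0.001 q [-9.1 29.2 97.7  0.  53.2  5.6]
```

View pics/s5c.png

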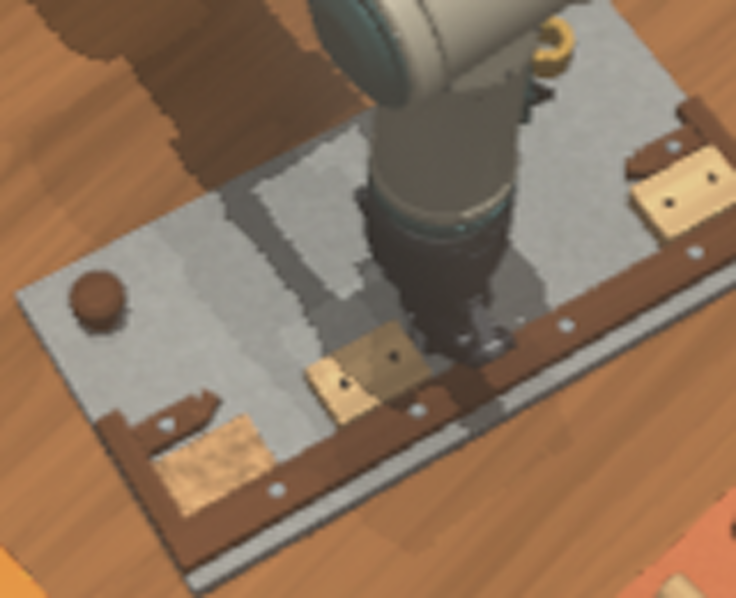

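It is sliding flush along the fence (blank at crop (370,372)). I continue, slowing near home.

Request:
apply_moves:
  commands:
    - [[0,0,0,-0.7,0,0,0],[0,0,0,-0.8,0,0,0],[0,0,0,-0.8,0,0,0],[0,0,0,-0.8,0,0,0],[0,0,0,-0.8,0,0,0],[0,0,0,-0.8,0,0,0],[0,0,0,-0.8,0,0,0],[0,0,0,-0.8,0,0,0],[0,0,0,-0.8,0,0,0],[0,0,0,-0.7,0,0,0]]

```text
clock: 10.95
tcp_pos: [0.5912, -0.1033, 0.0403]
orientation: [[0.254, 0.967, 0.0], [0.967, -0.254, 0.0], [0.0, 0.0, -1.0]]
force: [0.6, 1.3, -1.1]
finger_gap: -0.0
grasp_force: 0.1
```

Request:
apply_moves:
  commands:
    - [[0,0,0,-0.5,0,0,0],[0,0,0,-0.3,0,0,0],[0,0,0,-0.2,0,0,0],[0,0,0,0,0,0,0]]

```text
clock: 11.35
tcp_pos: [0.5889, -0.1124, 0.0403]
orientation: [[0.254, 0.967, 0.0], [0.967, -0.254, 0.0], [0.0, 0.0, -1.0]]
force: [-0.2, 0.1, 0.3]
finger_gap: -0.0
grasp_force: 0.0
```

Run:
```python
from h import *
st()
```

```text
t 11.35 jig tcp [ 0.0277 -0.1091  0.0403] yaw of tool y vs jig y -90.04 z [ 0.  0. -1.] F [-0.23  0.07  0.32] gap -0.0 q [-17.5  28.4  99.3   0.   52.3  -2.7]
```

About 10 mm remain.

Request:
apply_moves:
  commands:
    - [[0,0,0,-0.3,0,0,0],[0,0,0,-0.3,0,0,0],[0,0,0,-0.2,0,0,0],[0,0,0,0,0,0,0]]

```text
clock: 11.75
tcp_pos: [0.5868, -0.1203, 0.0403]
orientation: [[0.254, 0.967, -0.0], [0.967, -0.254, -0.0], [-0.0, 0.0, -1.0]]
force: [-1.1, -1.2, -0.2]
finger_gap: 0.001
grasp_force: 0.0
```

Request:
apply_moves:
  commands:
    - [[0,0,0,-0.1,0,0,0],[0,0,0,-0.1,0,0,0],[0,0,0,0,0,0,0]]

```text
clock: 12.05
tcp_pos: [0.5863, -0.1221, 0.0403]
orientation: [[0.254, 0.967, 0.0], [0.967, -0.254, 0.0], [0.0, 0.0, -1.0]]
force: [-0.4, 0.1, -0.4]
finger_gap: -0.003
grasp_force: 0.0
```

Request:
apply_moves:
  commands:
    - [[0,0,0,-0.1,0,0,0],[0,0,0,0,0,0,0]]

```text
clock: 12.25
tcp_pos: [0.5861, -0.123, 0.0403]
orientation: [[0.254, 0.967, 0.0], [0.967, -0.254, 0.0], [0.0, 0.0, -1.0]]
force: [0.3, 0.2, 0.8]
finger_gap: 0.002
grasp_force: 0.0
```

Run:
```python
from h import *
st()
```

```text
t 12.25 jig tcp [ 0.0276 -0.12    0.0403] yaw of tool y vs jig y -90.03 z [ 0.  0. -1.] F [0.21 0.26 0.79] gap 0.002 q [-18.5  28.3  99.4   0.   52.3  -3.8]
```

Request:
apply_moves:
  commands:
    - [[0,0,0,-0.1,0,0,0],[0,0,0,-0.1,0,0,0],[0,0,0,0,0,0,0]]

```text
clock: 12.55
tcp_pos: [0.586, -0.1232, 0.0404]
orientation: [[0.256, 0.967, 0.001], [0.967, -0.256, 0.003], [0.003, 0.0, -1.0]]
force: [1.8, 5.4, -0.1]
finger_gap: 0.002
grasp_force: 3.1
```

Request:
apply_moves:
  commands:
    - [[0,0,0,-0.1,0,0,0],[0,0,0,0,0,0,0]]

```text
clock: 12.75
tcp_pos: [0.586, -0.1233, 0.0404]
orientation: [[0.256, 0.967, 0.001], [0.967, -0.256, 0.005], [0.005, 0.0, -1.0]]
force: [2.5, 8.4, 0.5]
finger_gap: 0.001
grasp_force: 4.4
```

Run:
```python
from h import *
st(); p,d=grab('scene','s6')
cv2.imwrite('pics/s6c.png',cv2.resize(p[220:310,200:320,::-1],None,fx=6,fy=6,interpolation=cv2.INTER_CUBIC))
```

```text
t 12.75 jig tcp [ 0.0276 -0.1203  0.0404] yaw of tool y vs jig y -90.14 z [ 0.     0.005 -1.   ] F [0.27 8.75 0.49] gap 0.001 q [-18.7  28.3  99.4   0.3  52.3  -4.1]
```

View pics/s6c.png

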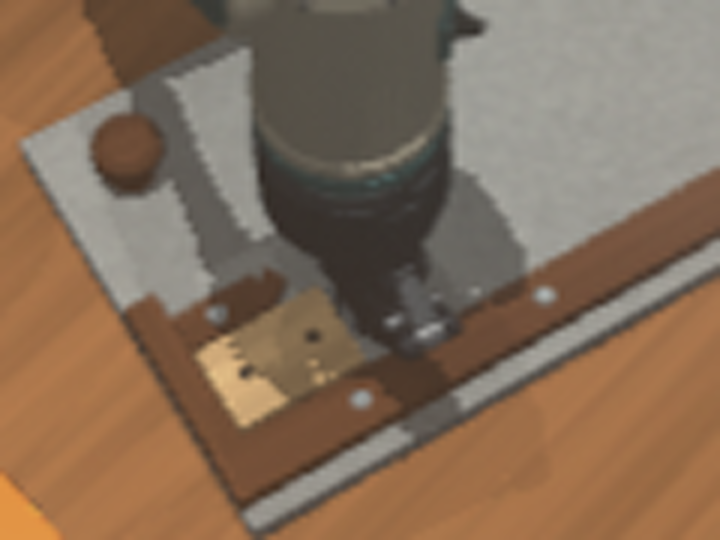

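The force has risen to 8.7 N at the expected position and the blank sits in the corner (crop (280,355)). I back away, lift, and check from above.

Request:
apply_moves:
  commands:
    - [[0,0,0,0.3,0,0,0],[0,0,0,0.5,0,0,0],[0,0,0,1.5,0,0,0],[0,0,0,1.5,0,0,0],[0,0,0,0,0,-3,0],[0,0,0,0,0,-4,0],[0,0,0,0,-4,-4,0],[0,0,0,0,-4,-3,0],[0,0,0,2,-4,0,0],[0,0,0,3,-3,0,0]]

```text
clock: 13.8
tcp_pos: [0.4653, -0.0028, 0.1768]
orientation: [[0.256, 0.967, 0.001], [0.967, -0.256, -0.0], [0.0, 0.001, -1.0]]
force: [1.2, 1.7, -0.5]
finger_gap: -0.003
grasp_force: 0.0
```

Request:
apply_moves:
  commands:
    - [[0,0,0,3,-3,0,0],[0,0,0,3,-3,0,0],[0,0,0,3,0,0,0],[0,0,0,3,0,0,0],[0,0,0,0,0,0,0]]

```text
clock: 14.3
tcp_pos: [0.4402, 0.1312, 0.1761]
orientation: [[0.25, 0.968, 0.002], [0.968, -0.25, 0.002], [0.002, 0.002, -1.0]]
force: [-1.4, -0.7, 0.1]
finger_gap: -0.0
grasp_force: 0.0
```

Run:
```python
from h import *
st(); p,d=grab('top','top9')
J=lambda q:(RJ.T@(q-TJ))[:2]
sub=p[110:235,200:380].astype(int); m=((sub[...,0]-sub[...,2]>50)&(sub.sum(2)>400)).astype(np.uint8)
for k in cv2.findContours(m,0,2)[0]:
    if cv2.contourArea(k)>100:
        r=cv2.minAreaRect(k); bx=[J(at_z('top',u+200,v+110,.033)).round(4) for u,v in cv2.boxPoints(r)]
        print(r,np.mean(bx,0),bx)
cv2.imwrite('pics/end.png',cv2.resize(p[110:235,200:380,::-1],None,fx=4.4,fy=4.4,interpolation=cv2.INTER_CUBIC))
W=lambda x,y,z:J(at_z('top',*cr(x,y),z)).round(4)
```

```text
t 14.3 jig tcp [-0.1779  0.0888  0.1761] yaw of tool y vs jig y -89.78 z [ 0.002  0.002 -1.   ] F [-1.15 -1.06  0.06] gap -0.0 q [7.800e+00 9.100e+00 1.066e+02 1.000e-01 6.420e+01 2.230e+01]
((150.94117736816406, 55.735294342041016), (22.070741653442383, 14.067066192626953), 14.03624439239502) [ 0.0312   -0.159275] [array([ 0.0125, -0.1299]), array([ 0.0503, -0.1303]), array([ 0.0499, -0.1887]), array([ 0.0121, -0.1882])]
((34.20588684082031, 27.676469802856445), (21.585670471191406, 13.824528694152832), 14.03624439239502) [0.0304 0.1602] [array([0.0119, 0.1889]), array([0.0493, 0.1894]), array([0.0489, 0.1314]), array([0.0115, 0.1311])]
```

View pics/end.png

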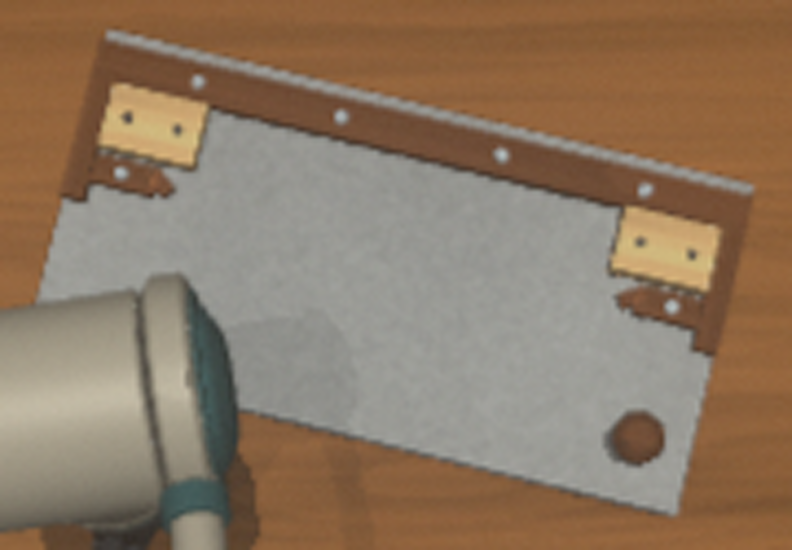

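The loose blank is home at crop (665,249): it measures jig (0.031, -0.159) and is parallel to the fence. The seated blank at (153,125) reads unchanged.

```bash
python3 -c "
from cell import env
print(env.hand_in())"
```

```text
the job is handed in; nothing more can be done
None
```

I pushed the loose blank flush to the fence, slid it home into the right pocket and handed the job in at about 14 s; the final top view shows it home within about 1 mm and the seated blank unmoved, but the hand-in returned no verdict.

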